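# Set the mixer to three, mesh the beater and hold it down

### The arm

A 6-joint arm with a two-finger parallel gripper is mounted at the origin on the work surface. World frame = base frame: x ahead of the robot, y to its left, z up, the work surface at z = 0. Lengths are in m, angles in rad, forces in N, time in s.
With the tool pointing down it reaches from about 0.35 to 0.775 m from the base axis. Payload 7.3 kg.
Tool frame: the origin (TCP) lies on the centre line of the jaws, within the pads' length; the fingertips stand 17 mm ahead of it and the grasp point (between the pads) lies 2 mm behind it (robot.tip_extent is the distance from the TCP to the fingertips, in m); z points along the fingers, y is the line along which they close (so a half turn about z gives the same grasp; the last joint's range is limited). The gripper opens to 92 mm and grips with 3 to 60 N. Pads are 19 mm wide; open, the fingers measure 130 mm over their backs; the gripper's body (75 mm by 190 mm) begins 47 mm behind the grasp point.
Start: joints at [1.188, 0.342, 1.524, -0, 1.275, -0.146], TCP at [0.123, 0.51, 0.244] pointing down, gripper open.
Joint ranges: [-2.53, 2.53], [-0.77, 2.02], [0.04, 2.7], [-1, 4.14], [0.28, 2.66], [-3.11, 3.11]. Speed limits (rad/s): [2.57, 2.57, 3.14, 3.14, 3.14, 3.14].

### API

Orientations are given as [roll, pitch, yaw] about the fixed x, y, z axes, in that order (R = Rz(yaw) Ry(pitch) Rx(roll)).
In Python, from cell import robot gives the robot as it stands.
- The arm moves only by the tool step_arm, never from a script. Its argument "motion" is a list of rows, each a list of 2 entries, a list of its own where there are three numbers: the shift along the tool's x, y, z in units of 60 mm (1.0 is 60 mm), then the turn about the tool's z in rad. In form: [[[x, y, z], spin], ...]. A call has 1 to 10 rows; each row is the pose to reach, as a shift and turn from the pose commanded when the call began, along the tool's axes at that moment; what a row does not reach only later rows make up. A row lasts 1/8 s, in which the tool goes at most 62.5 mm and 10.7 degrees, less where a joint would pass 70% of its speed; a pose out of reach is approached as far as the arm can. A call with a gripper value outside its range is refused whole. "hand" is the closure in counts, from 0 (fully open) to 255 (shut), set as the call begins (left out, the last holds). The fingers move at their own pace and stop on an object; "squeeze" is the grip in N (left out, the last holds). Time passes only in rows, so rows that repeat a pose let the fingers close. It gives the time, the measured TCP pose, the force, the opening and the grip force at its end, in the units of the state.
- robot.observe(): the state, without advancing time (a new reading comes with each control period).
- robot.read_camera(name): name is "scene" or "side" or "wrist"; returns a dict with "pixels" (420x560x3 uint8, red, green, blue), "intrinsics" (3x3 intrinsics, pixels), "k1" (the pictures are not rectified: a ray, as slopes to the right and down, at radius r is drawn at 1 + k1 r^2 times it, then the intrinsics apply), "xyz" and "rotation" of the camera in the world; the wrist camera has in their place "T_tool_cam" (4x4, takes a point from camera to tool coordinates, whose origin is the TCP and whose axes are the flange's). Camera axes: x right, y up, looking along -z (the intrinsics and any distortion apply to the point x, -y, -z); pixel columns grow to the right and rows downward; lengths in m; the calibration is good to about 2 mm. A picture is of the moment at which its call begins: read the wrist's pose just before it. There is no depth.
- robot.hand_in(): hands the job in; it is judged then, once.
The state is a dict: "time": time; "qpos": joint angles; "qvel": joint speeds; "joint_efforts": joint torques, N m; "tool_pos": TCP position; "tool_rot": TCP orientation; "contact_force": force on the tool from outside, world axes, zero at the start; "torque": the same for the moment, N m; "opening": finger opening in m; "grip_force": force on a finger pad.
Only numpy, scipy, OpenCV 4.12 (cv2) and the standard library are available. Lean on these libraries where they do the work, as an engineer would, in place of code of your own. Each camera call takes 0.05 s, during which the arm holds its last target. There are 200 camera calls.

### The job

Turn the mixer base's grey collar so that its pointer clicks in at the three dots. Then take the flat beater out of the egg cup, turn it until its splines mesh with the mixer's cross-shaped socket, slide it fully home, and press it down so that the sprung socket sinks right down; finish while still gripping the beater and holding it pressed. Leave the egg cup standing, and do not shift or tip the cup, the tumbler or the fork.

Things in the scene. Friction and masses are not known exactly. Their poses are not given: they have to be found in the camera images.
- mixer: Fixed white round mixer drive base, 124 mm across; origin at the centre of its underside, z up. Flat shoulder (radius 60 mm) at height 96 mm with four radial rows of 1, 2, 3 and 4 black dots at azimuths -0.75, -0.25, 0.25 and 0.75 rad from its own x axis, counter-clockwise from above. In its middle stand the grey collar and, inside that and higher, the socket nose.
- collar (a joint): Angle of the grey collar, rad, growing counter-clockwise from above: 0 = one dot, 0.5 = two, 1.0 = three, 1.5 = four dots; stops at -0.15 and 1.65. It clicks into these values (about 0.15 N m to turn it past) and, let go within 0.15 rad of one, settles to within 0.06 rad of it. Pointer: white ridge on its rim, at azimuth (value - 0.75) in the mixer's frame.
- collar_grip (a point): Point on the collar's axis to grip at: the collar is a ribbed round ring, outer diameter 60 mm, its underside 13 mm below this point (1 mm above the shoulder) and its top 10 mm above it. It can be gripped across its diameter at any angle. The socket nose (diameter 42 mm) stands up through it, 26 mm above this point when not pressed.
- socket_mouth (a point): Centre of the mouth (top face) of the socket nose, on the mixer's axis, 136 mm above the table when not pressed; it moves down with the socket, which does not turn. z up; a cross-shaped slot, open upwards, runs along its x and y axes (the mixer's x and y): slots 7.5 mm wide, 36 mm from end to end, 29 mm deep.
- socket (a joint): How far the socket nose is pressed down, m: 0 = up, 0.008 = fully down (hard stop). Spring: about 3.5 N to start it moving, about 9 N fully down; it comes up again when let go.
- beater_grip (a point): Loose steel flat beater (about 130 g), middle of its central stem, where to grip: stem 12 mm thick (its x), 14 mm wide (y), from 30 mm below to 20 mm above this point. Paddle frame in its y-z plane: 60 mm wide, 9 mm thick, 19 mm below to 20 mm above. z up. It starts upright, splines down, in the egg cup, flange on the rim.
- beater_flange (a point): Centre of the underside of the beater's flange (54 mm across, 4 mm thick), 34 mm below beater_grip, same axes. Below it the splined end: two crossed blades along x and y, 28 mm tip to tip, 5 mm thick, 20 mm long, then a slimmer 6 mm tip (23 by 3.2 mm). Home in the socket (any quarter turn fits) the flange rests flat on the nose: this point at the socket mouth.
- egg_cup: Loose white ceramic egg cup, 62 mm high, 48 mm rim diameter (40 mm inside), 50 mm foot, 140 g; origin at the centre of its underside, z up.
- cup: Loose orange plastic cup, 95 mm high, 74 mm rim diameter; origin at the centre of its underside. Bystander.
- tumbler: Loose glass tumbler, 105 mm high, 68 mm rim diameter; origin at the centre of its underside. Bystander.
- fork: Loose steel fork lying flat, 190 mm long, 24 mm wide, 4 mm high, tines along its own +x; origin on its underside near the middle. Bystander.
Not all that is in view belongs to the job. Of the things shaped like the mixer, the white one is meant.

How it is judged:
By the outcome, as a careful person would: the job done as asked, in the order asked, and still so for the second after the job is handed in, while the arm keeps its last pose, push and grip.
It also fails if it takes over 54 s, if anything falls off the work surface, if the arm or the gripper's body presses on something with over 40 N, if the wrist force passes 120 N, or if a joint passes its speed limit or range.

## Working session

There is one attempt and no reset: what is moved stays moved. The work goes in short steps, Python scripts to look and compute and a tool call to move; the robot and the scene stay as the last step left them, time stands still between calls to the robot, and variables do not carry over. Pictures are saved under pics/ and viewed, at most 10 in all, crops included, and the job is handed in when it is done.

Besides the shell and the picture viewer there is one more tool, called after ">>>" as a command line: name --argument value ..., lists and objects as JSON in quotes. step_arm: Moves the arm, as the interface text tells. Its arguments: {"type":"object","properties":{"motion":{"type":"array"},"hand":{"type":"number"},"squeeze":{"type":"number"}},"required":["motion"]}

```bash
mkdir -p pics; ls; cat > h.py <<'E'
import numpy as np,cv2,pickle
from cell import robot
def grab(n):
    s=robot.observe(); c=robot.read_camera(n); c=dict(c)
    if n=='wrist':
        from scipy.spatial.transform import Rotation as R
        T=np.eye(4);T[:3,:3]=R.from_euler('xyz',s['tool_rot']).as_matrix();T[:3,3]=s['tool_pos']
        W=T@np.array(c['T_tool_cam']);c['xyz']=W[:3,3];c['rotation']=W[:3,:3]
    return c
def ray(c,u,v):
    K=np.array(c['intrinsics']);d=np.array([(u-K[0,2])/K[0,0],(v-K[1,2])/K[1,1]])
    p=d.copy()
    for _ in range(30): p=d/(1+c['k1']*(p@p))
    r=np.array(c['rotation'])@np.array([p[0],-p[1],-1]);return r/np.linalg.norm(r)
def onz(c,u,v,z):
    r=ray(c,u,v);o=np.array(c['xyz']);return o+r*(z-o[2])/r[2]
def proj(c,P):
    q=(np.array(P)-np.array(c['xyz']))@np.array(c['rotation'])
    p=np.array([q[...,0],-q[...,1]])/-q[...,2]
    p=p*(1+c['k1']*(p**2).sum(0));K=np.array(c['intrinsics'])
    return np.stack([p[0]*K[0,0]+K[0,2],p[1]*K[1,1]+K[1,2]],-1)
def save(c,f,crop=None,s=1):
    im=np.array(c['pixels'])[:,:,::-1]
    if crop: im=im[crop[1]:crop[3],crop[0]:crop[2]]
    cv2.imwrite(f,cv2.resize(im,None,fx=s,fy=s,interpolation=cv2.INTER_CUBIC))
E
python3 - <<'E'
from h import *
s=robot.observe();print(s)
for n in ['scene','side','wrist']:
    c=grab(n);pickle.dump(c,open(n+'0.pkl','wb'));print(n,c['intrinsics'],c['k1'],c['xyz'],c['rotation'])
    save(c,f'pics/{n}0.png')
a=[cv2.imread(f'pics/{n}0.png') for n in ['scene','side']]
cv2.imwrite('pics/two.png',cv2.resize(np.hstack(a),(800,300)))
E
```

```text
pics
{'time': 0.0, 'qpos': array([ 1.18797538e+00,  3.42695062e-01,  1.52502407e+00,  2.84985221e-05,
        1.27544553e+00, -1.45947582e-01]), 'qvel': array([-0.00349254,  0.00027272, -0.00035332,  0.00033237, -0.00080864,
        0.00032941]), 'joint_efforts': array([-2.60759180e-04, -4.31247175e+01, -2.44218546e+01,  7.16391834e-02,
        5.61482913e-02, -1.25706447e-04]), 'tool_pos': array([0.12299209, 0.50998052, 0.24305686]), 'tool_rot': array([-3.14004132e+00, -2.55579439e-04,  2.90471077e+00]), 'contact_force': array([-1.09040401, -0.51562946,  0.20979988]), 'torque': array([-0.00011139, -0.02528651,  0.00734954]), 'grip_force': 0.0, 'opening': 0.09165406789047875}
scene [[535.90600028   0.         281.63612151]
 [  0.         535.90600028 209.93796237]
 [  0.           0.           1.        ]] -0.2083332168106945 [0.89231977 0.51935686 0.93419446] [0.64518954 0.01332566 2.54953401]
side [[393.0548529    0.         283.25908547]
 [  0.         393.0548529  214.2376355 ]
 [  0.           0.           1.        ]] 0.03654245952277691 [0.50258059 0.548112   0.72212037] [ 0.75304067  0.00678165 -3.06051147]
wrist [[321.54919522   0.         282.1291397 ]
 [  0.         321.54919522 206.48073188]
 [  0.           0.           1.        ]] -0.05650443502515839 [0.05466686 0.52760365 0.38455004] [[ 0.23403755 -0.93810476 -0.25531527]
 [ 0.9722269   0.22551726  0.06258455]
 [-0.00113286 -0.26287151  0.96483019]]
```

View pics/scene0.png

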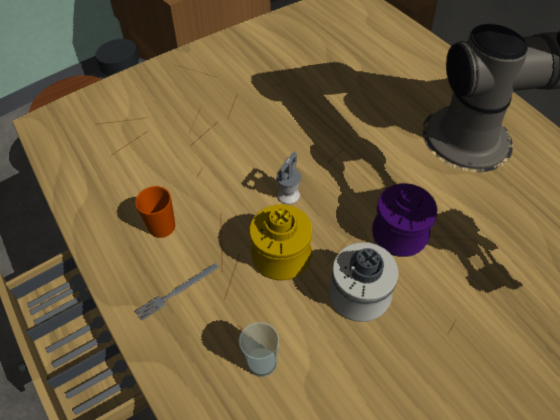

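View pics/side0.png

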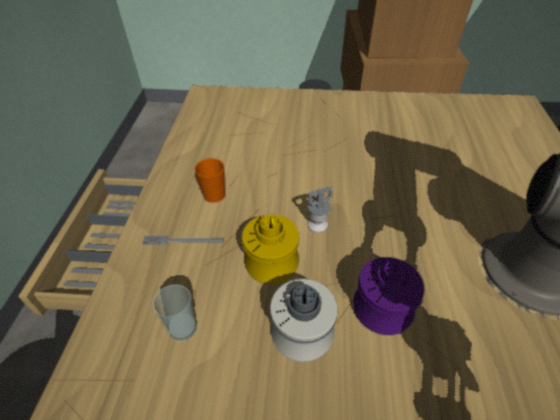

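The scene view shows three mixer-shaped things: white (362,280), yellow (281,240) and purple (404,220). I choose the white one. The beater and egg cup are at (289,180), the cup at (156,212), the tumbler at (260,350) and the fork at (178,291). I'll check with one close crop.

```bash
python3 - <<'E'
s=open('h.py').read()
s=s.replace("    return c\ndef ray","    elif np.shape(c['rotation'])==(3,):\n        from scipy.spatial.transform import Rotation as R\n        c['rotation']=R.from_euler('xyz',c['rotation']).as_matrix()\n    return c\ndef ray")
open('h.py','w').write(s)
from h import *
C={}
for n in ['scene','side']:
    c=grab(n);pickle.dump(c,open(n+'0.pkl','wb'));C[n]=c
im=lambda n,x,y,w,h,s:cv2.resize(np.array(C[n]['pixels'])[y:y+h,x:x+w,::-1],None,fx=s,fy=s,interpolation=cv2.INTER_CUBIC)
a=np.hstack([im('scene',322,240,80,60,5),im('side',262,275,80,60,5)])
b=np.hstack([im('scene',249,146,80,60,5),im('side',280,180,80,60,5)])
cv2.imwrite('pics/crop.png',np.vstack([a,b]))
for n,u,v in [('scene',366,253),('side',302,287)]: print('mouth',n,onz(C[n],u,v,.136))
for n,u,v in [('scene',289,200),('side',317,228)]: print('egg',n,onz(C[n],u,v,.003))
E
```

```text
mouth scene [0.49622063 0.17811715 0.136     ]
mouth side [0.50449002 0.17128614 0.136     ]
egg scene [ 0.48275956 -0.08274922  0.003     ]
egg side [ 0.47671965 -0.08383155  0.003     ]
```

View pics/crop.png

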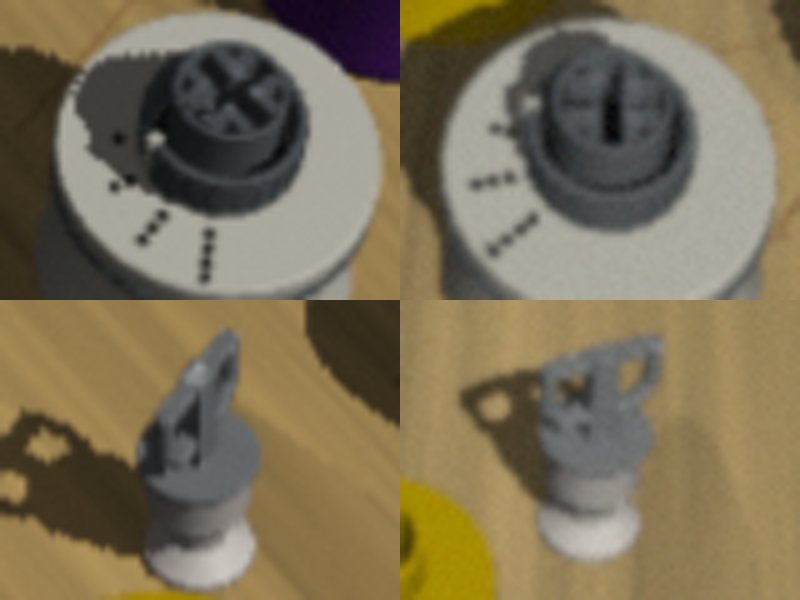

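The crop shows the white mixer with its pointer at the one-dot row (scene pixel 353,267) and the nose centre near (368,258) in scene and (304,295) in side. The beater is upright in the egg cup, its flange centred near (289,183) in scene and (319,209) in side.

```bash
python3 - <<'E'
from h import *
C={n:pickle.load(open(n+'0.pkl','rb')) for n in ['scene','side']}
c=C['scene'];d=C['side']
S=lambda x,y:(322+x/5,240+y/5); D=lambda x,y:(262+(x-400)/5,275+y/5)
m1=onz(c,*S(232,88),.136);m2=onz(d,*D(612,100),.136);print('mouth',m1,m2);m=(m1+m2)/2
for az,pts in [(-.75,[(118,138)]),(-.25,[(115,187),(130,180)]),(.25,[(165,215),(153,227),(142,240)]),(.75,[(210,234),(208,248),(206,265),(204,279)])]:
    for p in pts:
        q=onz(c,*S(*p),.096)-m;print(az,np.arctan2(q[1],q[0])-az,np.hypot(*q[:2]))
print('ptr',onz(c,*S(155,137),.119)-m)
for az,pts in [(-.25,[(496,127),(508,132)]),(.25,[(476,184),(493,182),(510,178)]),(.75,[(490,250),(533,218)])]:
    for p in pts:
        q=onz(d,*D(*p),.096)-m;print(az,np.arctan2(q[1],q[0])-az,np.hypot(*q[:2]))
S=lambda x,y:(249+x/5,146+(y-300)/5); D=lambda x,y:(280+(x-400)/5,180+(y-300)/5)
# flange disc extreme left/right, top z~.066
print('fl',(onz(c,*S(139,455),.064)+onz(c,*S(261,455),.064))/2,(onz(d,*D(538,437),.064)+onz(d,*D(655,437),.064))/2)
print('foot',(onz(c,*S(143,550),.003)+onz(c,*S(256,550),.003))/2,(onz(d,*D(537,522),.003)+onz(d,*D(640,522),.003))/2)
# paddle top edge ends z=.062+.034+.02
for (cc,a,b) in [(c,S(160,405),S(230,332)),(d,D(543,372),D(658,338))]:
    p,q=onz(cc,*a,.116),onz(cc,*b,.116);print('pad',p,q,np.arctan2(*(q-p)[1::-1]),np.linalg.norm(q-p))
T=robot.read_camera('wrist')['T_tool_cam'];print(np.array(T).round(3))
E
```

```text
mouth [0.49877514 0.18797668 0.136     ] [0.49963393 0.18690182 0.136     ]
-0.75 0.05200338526506865 0.03611916228707167
-0.25 0.06688145019180483 0.0418160085430687
-0.25 0.05698949538982184 0.03555316218751861
0.25 0.08747706941979017 0.03544117513043914
0.25 0.06708274312424273 0.04209343589879023
0.25 0.06288283333711642 0.0488361119017492
0.75 0.07366775024884586 0.03684108511187719
0.75 0.06646668631224151 0.042593401282988635
0.75 0.06310507046710867 0.04950962533134114
0.75 0.05878060276058039 0.055185357740091597
ptr [ 0.02665098 -0.00630105 -0.017     ]
-0.25 -0.003386872438825128 0.04292588197315509
-0.25 0.010359164904511997 0.03815305076084833
0.25 0.012504815619261922 0.048330249715671965
0.25 0.020472585974535218 0.04228441192596532
0.25 0.00973547068609898 0.03608413969694985
0.75 0.005436511131652444 0.054332299368320895
0.75 0.004204155196884551 0.035178716240921226
fl [ 0.47440148 -0.09469352  0.064     ] [ 0.47502326 -0.09439927  0.064     ]
foot [ 0.47657986 -0.09217437  0.003     ] [ 0.47528826 -0.0956564   0.003     ]
pad [ 0.49766091 -0.08932017  0.116     ] [ 0.4509711  -0.10651582  0.116     ] -2.788712809820613 0.04975569804111895
pad [ 0.50155659 -0.08207659  0.116     ] [ 0.45076388 -0.10790945  0.116     ] -2.6710936935156036 0.05698452986077785
[[ 0.001  0.965  0.263  0.071]
 [ 1.    -0.    -0.     0.001]
 [-0.     0.263 -0.965 -0.141]
 [ 0.     0.     0.     1.   ]]
```

```bash
cat >> h.py <<'E'
def go(p,yaw=None):
    from scipy.spatial.transform import Rotation as R
    s=robot.observe();M=R.from_euler('xyz',s['tool_rot']).as_matrix()
    d=M.T@(np.array(p)-s['tool_pos'])/.06
    y0=np.arctan2(M[1,0],M[0,0])
    print('t',round(s['time'],2),'pos',s['tool_pos'].round(4),'yaw',y0.round(4),'q',s['qpos'].round(2),'F',s['contact_force'].round(1))
    print('shift',d.round(3),'spin',None if yaw is None else round(y0-yaw,3))
E
python3 - <<'E'
from h import *
c=pickle.load(open('scene0.pkl','rb'))
print('yellow',onz(c,281,218,.136),'purple',onz(c,406,198,.136))
go([.499,.187,.244],.1)
E
```

```text
yellow [0.57720138 0.02964601 0.136     ] purple [0.35401113 0.12580806 0.136     ]
t 0.3 pos [0.1231 0.5103 0.2435] yaw 2.9048 q [ 1.19  0.34  1.52 -0.    1.28 -0.15] F [0.8 0.8 0.6]
shift [-7.354e+00 -3.768e+00 -7.000e-03] spin 2.805
```

>>> step_arm --motion '[[[-7.35, -3.77, 0], 2.8], [[-7.35, -3.77, 0], 2.8], [[-7.35, -3.77, 0], 2.8], [[-7.35, -3.77, 0], 2.8], [[-7.35, -3.77, 0], 2.8], [[-7.35, -3.77, 0], 2.8], [[-7.35, -3.77, 0], 2.8], [[-7.35, -3.77, 0], 2.8], [[-7.35, -3.77, 0], 2.8], [[-7.35, -3.77, 0], 2.8]]' --hand 40

```text
time: 1.55
tool_pos: [0.4993, 0.1861, 0.2433]
tool_rot: [-3.141, 0.0, 1.022]
contact_force: [0.7, -0.6, 0.1]
opening: 0.0771
grip_force: 0.0
```

```bash
python3 - <<'E'
from h import *
go([.499,.187,.244],.1)
E
```

```text
t 1.55 pos [0.4993 0.1861 0.2433] yaw 1.0217 q [0.21 0.36 1.5  0.   1.28 0.76] F [ 0.7 -0.6  0.1]
shift [ 0.01  -0.012 -0.012] spin 0.922
```

>>> step_arm --motion '[[[0, 0, 0], 0.92], [[0, 0, 0], 0.92], [[0, 0, 0], 0.92], [[0, 0, 0], 0.92], [[0, 0, 0], 0.92], [[0, 0, 0], 0.92]]'

```text
time: 2.3
tool_pos: [0.4987, 0.187, 0.2436]
tool_rot: [-3.142, 0.0, 0.111]
contact_force: [0.8, 0.6, -0.4]
opening: 0.0774
grip_force: 0.0
```

```bash
python3 - <<'E'
from h import *
c=grab('wrist');pickle.dump(c,open('w1.pkl','wb'))
go([.499,.187,.244],.1)
m=np.array([.499,.187,.136]);uv=proj(c,m);print(uv)
u,v=uv.astype(int);save(c,'pics/w1.png',(u-100,v-75,u+100,v+75),4);print(u-100,v-75)
E
```

```text
t 2.35 pos [0.4987 0.187  0.2437] yaw 0.1134 q [0.21 0.36 1.5  0.   1.28 1.67] F [-0.  -0.2  0.1]
shift [ 0.005  0.001 -0.006] spin 0.013
[283.1472885  209.88987587]
183 134
```

View pics/w1.png

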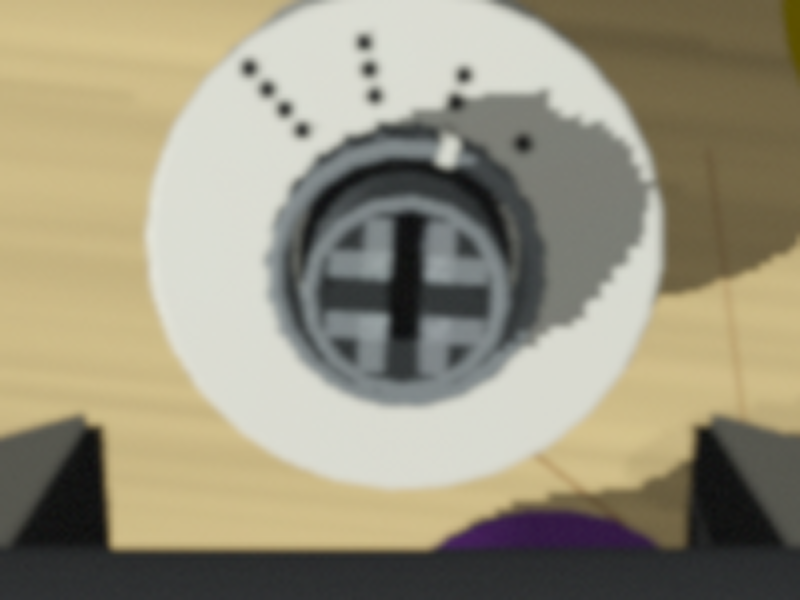

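The wrist view shows the white mixer's pointer at the two-dot row (crop 450,150), so the collar needs +0.5 rad. The cross slot is clear, centred near (405,290).

```bash
python3 - <<'E'
from h import *
from scipy.optimize import least_squares as ls
c=pickle.load(open('w1.pkl','rb'))
P=lambda x,y:onz(c,183+x/4,134+y/4,Z)
Z=.136
a=[(302,290),(508,290),(405,195),(405,385)]
m=np.mean([P(*q) for q in a],0);print('mouth',m,[np.linalg.norm(P(*q)-m) for q in a])
for p,q in [((318,298),(490,300)),((408,210),(400,370))]:
    v=P(*q)-P(*p);print('slot',np.arctan2(v[1],v[0])%(np.pi/2))
Z=.096
sh=[(148,235),(663,235),(405,489)]
print('shoulder', [P(*q) for q in sh])
d=[(-.75,(523,143)),(-.25,(463,74)),(-.25,(456,102)),(.25,(363,41)),(.25,(369,69)),(.25,(375,96)),(.75,(249,67)),(.75,(267,90)),(.75,(284,109)),(.75,(302,130))]
az=np.array([x[0] for x in d]);X=np.array([P(*x[1])[:2] for x in d])
R=np.array([36,42,36,49,42,36,56,49,42.5,36])/1000
f=lambda p:np.r_[X[:,0]-p[0]-R*np.cos(az+p[2]),X[:,1]-p[1]-R*np.sin(az+p[2])]
r=ls(f,[.499,.187,0]);print('dots',r.x,r.cost)
Z=.115;v=P(450,150)[:2]-r.x[:2];print('ptr',np.arctan2(v[1],v[0])-r.x[2]+.75,np.hypot(*v))
E
```

```text
mouth [0.50171201 0.18641497 0.136     ] [np.float64(0.020680056397604285), np.float64(0.020680350438515772), np.float64(0.01957699355149073), np.float64(0.019975267602043975)]
slot 0.09988642570836848
slot 0.0652309442712653
shoulder [array([0.4975468 , 0.24537962, 0.096     ]), array([0.51082973, 0.12726708, 0.096     ]), array([0.44119497, 0.17925862, 0.096     ])]
dots [0.50061767 0.18536018 0.0671218 ] 1.364755449306255e-06
ptr 0.4768872889067 0.02776200764581028
```

```bash
python3 - <<'E'
from h import *
go([.5005,.187,.116],.1134)
E
```

```text
t 2.35 pos [0.4987 0.187  0.2437] yaw 0.1134 q [0.21 0.36 1.5  0.   1.28 1.67] F [-0.  -0.2  0.1]
shift [0.03  0.004 2.128] spin -0.0
```

>>> step_arm --motion '[[[0.03, 0, 0.8], 0], [[0.03, 0, 1.4], 0], [[0.03, 0, 1.8], 0], [[0.03, 0, 2.0], 0], [[0.03, 0, 2.12], 0], [[0.03, 0, 2.12], 0]]'

```text
time: 3.1
tool_pos: [0.5008, 0.1873, 0.1168]
tool_rot: [-3.141, -0.0, 0.111]
contact_force: [-0.8, -0.5, 0.3]
opening: 0.0769
grip_force: 0.0
```

>>> step_arm --motion '[[[0, 0, 0], 0], [[0, 0, 0], 0], [[0, 0, 0], 0], [[0, 0, 0], 0], [[0, 0, 0], 0]]' --hand 130 --squeeze 25

```text
time: 3.72
tool_pos: [0.5011, 0.1858, 0.1172]
tool_rot: [3.139, -0.001, 0.11]
contact_force: [0.8, -6.8, 2.8]
opening: 0.0589
grip_force: 25.0
```

```bash
python3 - <<'E'
from h import *
s=robot.observe();go([.5005,.187,.116],.1134);print(s['opening'],s['grip_force'],s['torque'])
E
```

```text
t 3.73 pos [0.5011 0.1858 0.1172] yaw 0.1103 q [ 0.21  0.49  1.67 -0.    0.98  1.68] F [ 0.8 -6.8  2.8]
shift [-0.007 -0.021  0.02 ] spin -0.003
0.05886888413084932 25.00048404559493 [-1.32514511  0.12925442  0.10364014]
```

>>> step_arm --motion '[[[0, 0.025, 0], -0.15], [[0, 0.025, 0], -0.3], [[0, 0.025, 0], -0.45], [[0, 0.025, 0], -0.53], [[0, 0.025, 0], -0.53], [[0, 0.025, 0], -0.53]]'

```text
time: 4.47
tool_pos: [0.5009, 0.186, 0.1172]
tool_rot: [3.141, -0.001, 0.638]
contact_force: [-1.4, 0.9, 5.8]
opening: 0.0596
grip_force: 25.0
```

>>> step_arm --motion '[[[0, 0, 0], 0], [[0, 0, 0], 0], [[0, 0, 0], 0], [[0, 0, -1], 0], [[0, 0, -2], 0], [[0, 0, -2.1], 0], [[0, 0, -2.1], 0]]' --hand 40

```text
time: 5.35
tool_pos: [0.5005, 0.1857, 0.2423]
tool_rot: [3.142, -0.0, 0.64]
contact_force: [-0.3, 0.0, -1.3]
opening: 0.0775
grip_force: 0.0
```

```bash
python3 - <<'E'
from h import *
c=grab('wrist');pickle.dump(c,open('w2.pkl','wb'))
go([.475,-.0945,.25],.41)
m=np.array([.501,.186,.116]);uv=proj(c,m);u,v=uv.astype(int);save(c,'pics/w2.png',(u-100,v-75,u+100,v+75),4);print(u-100,v-75)
E
```

```text
t 5.4 pos [0.5001 0.1855 0.2412] yaw 0.6396 q [0.21 0.36 1.5  0.   1.28 1.14] F [ 0.4  0.2 -0.9]
shift [-3.122  3.495 -0.143] spin 0.23
182 129
```

View pics/w2.png

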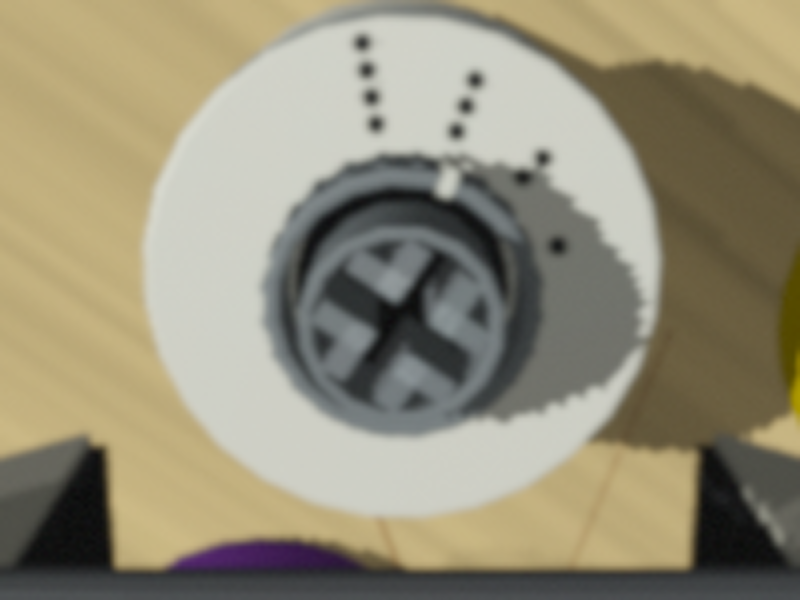

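The pointer (crop 449,182) now lines up with the three-dot row (456,131). Next I move over the beater.

>>> step_arm --motion '[[[-3.12, 3.5, -0.1], 0.23], [[-3.12, 3.5, -0.1], 0.23], [[-3.12, 3.5, -0.1], 0.23], [[-3.12, 3.5, -0.1], 0.23], [[-3.12, 3.5, -0.1], 0.23], [[-3.12, 3.5, -0.1], 0.23], [[-3.12, 3.5, -0.1], 0.23], [[-3.12, 3.5, -0.1], 0.23]]'

```text
time: 6.4
tool_pos: [0.4758, -0.0933, 0.2479]
tool_rot: [-3.14, 0.001, 0.411]
contact_force: [0.4, -0.3, 0.4]
opening: 0.0773
grip_force: 0.0
```

```bash
python3 - <<'E'
from h import *
from scipy.optimize import least_squares as ls
c=pickle.load(open('w2.pkl','rb'))
P=lambda x,y:onz(c,182+x/4,129+y/4,Z)
Z=.136
a=[(298,319),(505,319),(402,225),(402,412)];m=np.mean([P(*q) for q in a],0);print('mouth',m)
for p,q in [((325,283),(462,360)),((436,262),(370,365))]:
    v=P(*q)-P(*p);print('slot',np.arctan2(v[1],v[0])%(np.pi/2))
Z=.096
d=[(-.75,(557,245)),(-.25,(543,157)),(-.25,(522,177)),(.25,(475,79)),(.25,(466,105)),(.25,(456,131)),(.75,(362,42)),(.75,(366,70)),(.75,(371,97)),(.75,(376,124))]
az=np.array([x[0] for x in d]);X=np.array([P(*x[1])[:2] for x in d])
R=np.array([36,42,36,49,42,36,56,49,42.5,36])/1000
f=lambda p:np.r_[X[:,0]-p[0]-R*np.cos(az+p[2]),X[:,1]-p[1]-R*np.sin(az+p[2])]
r=ls(f,[.499,.187,0]);print('dots',r.x,r.cost)
Z=.117;v=P(449,182)[:2]-r.x[:2];print('ptr',np.arctan2(v[1],v[0])-r.x[2]+.75,np.hypot(*v))
c=grab('wrist');pickle.dump(c,open('w3.pkl','wb'))
go([.475,-.0945,.1],.41)
uv=proj(c,np.array([.475,-.0945,.1]));u,v=uv.astype(int);save(c,'pics/w3.png',(u-80,v-60,u+80,v+60),5);print(u-80,v-60)
E
```

```text
mouth [0.50188432 0.18695145 0.136     ]
slot 0.11137032561245452
slot 0.08719688522265567
dots [0.50076351 0.1852174  0.06488106] 1.2964964074998045e-06
ptr 0.9923124622976554 0.028091205650612808
t 6.45 pos [ 0.4759 -0.0933  0.2481] yaw 0.4116 q [-0.35  0.27  1.62  0.    1.26  0.81] F [ 0.2 -0.   0. ]
shift [-0.021  0.014  2.469] spin 0.002
203 139
```

View pics/w3.png

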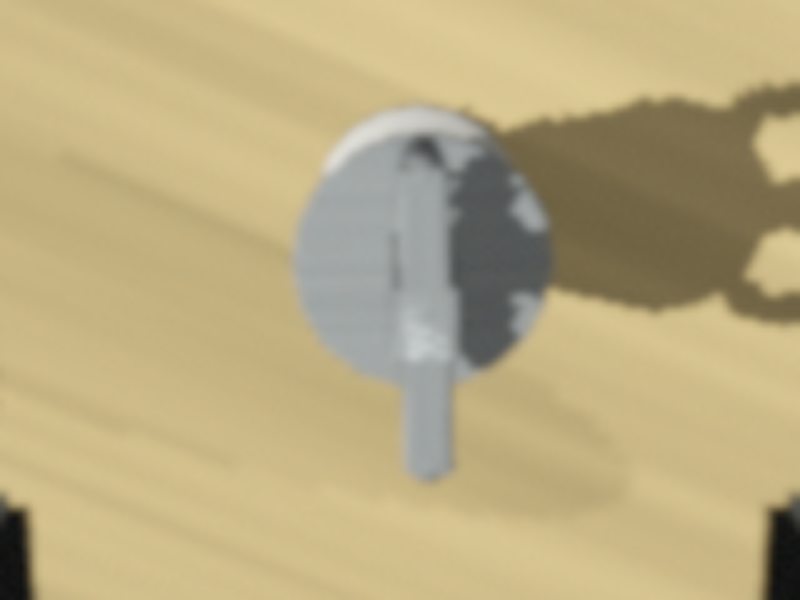

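The wrist view shows the paddle almost along tool x, with the stem top at crop (427,335), and the flange disc centred near (424,258).

```bash
python3 - <<'E'
from h import *
c=pickle.load(open('w3.pkl','rb'))
P=lambda x,y,z:onz(c,203+x/5,139+y/5,z)
a,b=P(422,165,.116),P(429,475,.116);v=a-b;print('pad',np.arctan2(v[1],v[0]),np.linalg.norm(v),(a+b)/2)
print('stem',P(427,330,.116),'flange',(P(296,258,.066)+P(552,258,.066))/2,(P(424,132,.066)+P(424,383,.066))/2)
go([.475,-.0945,.1],.41)
E
```

```text
pad 0.43868952494887636 0.05637965951591592 [ 0.47681515 -0.09776666  0.116     ]
stem [ 0.47592238 -0.09843007  0.116     ] flange [ 0.47779699 -0.09789184  0.066     ] [ 0.47739437 -0.0980682   0.066     ]
t 6.45 pos [ 0.4759 -0.0933  0.2481] yaw 0.4116 q [-0.35  0.27  1.62  0.    1.26  0.81] F [ 0.2 -0.   0. ]
shift [-0.021  0.014  2.469] spin 0.002
```

```bash
python3 - <<'E'
from h import *
go([.4768,-.0975,.096],.435)
E
```

```text
t 6.45 pos [ 0.4759 -0.0933  0.2481] yaw 0.4116 q [-0.35  0.27  1.62  0.    1.26  0.81] F [ 0.2 -0.   0. ]
shift [-0.013  0.071  2.536] spin -0.023
```

>>> step_arm --motion '[[[-0.01, 0.07, 0.8], -0.02], [[-0.01, 0.07, 1.5], -0.02], [[-0.01, 0.07, 2.0], -0.02], [[-0.01, 0.07, 2.3], -0.02], [[-0.01, 0.07, 2.45], -0.02], [[-0.01, 0.07, 2.52], -0.02], [[-0.01, 0.07, 2.52], -0.02]]' --hand 120

```text
time: 7.32
tool_pos: [0.4773, -0.0985, 0.0977]
tool_rot: [3.141, -0.001, 0.43]
contact_force: [-0.7, -1.5, -1.3]
opening: 0.0485
grip_force: 0.0
```

>>> step_arm --motion '[[[0, 0, 0], 0], [[0, 0, 0], 0], [[0, 0, 0], 0], [[0, 0, 0], 0], [[0, 0, 0], 0], [[0, 0, 0], 0]]' --hand 255 --squeeze 30

```text
time: 8.07
tool_pos: [0.477, -0.0985, 0.0973]
tool_rot: [-3.141, -0.0, 0.43]
contact_force: [-0.2, 0.9, 0.4]
opening: 0.0117
grip_force: 30.0
```

```bash
python3 - <<'E'
from h import *
s=robot.observe();print(s['opening'],s['grip_force']);go([.4768,-.0975,.096],.435)
c=grab('wrist');pickle.dump(c,open('w4.pkl','wb'))
E
```

```text
0.011748791289581914 29.997518956661224
t 8.07 pos [ 0.477  -0.0985  0.0973] yaw 0.4298 q [-0.36  0.45  1.82  0.    0.87  0.78] F [-0.2  0.9  0.4]
shift [ 0.004 -0.017  0.022] spin -0.005
```

>>> step_arm --motion '[[[0, 0, -0.1], 0], [[0, 0, -0.3], 0], [[0, 0, -0.7], 0], [[0, 0, -1.2], 0], [[0, 0, -1.7], 0], [[0, 0, -2.1], 0], [[0, 0, -2.1], 0]]'

```text
time: 9.0
tool_pos: [0.478, -0.0989, 0.2255]
tool_rot: [3.138, -0.004, 0.43]
contact_force: [0.6, 0.8, -2.3]
opening: 0.0114
grip_force: 30.0
```

```bash
python3 - <<'E'
from h import *
s=robot.observe();print(s['opening'],s['grip_force']);
go([.501,.1857,.224],.075)
c=grab('wrist');save(c,'pics/w5.png',(120,60,440,300),2.5);pickle.dump(c,open('w5.pkl','wb'))
E
```

```text
0.01138948425719924 29.996768832206726
t 9.0 pos [ 0.478  -0.0989  0.2255] yaw 0.4299 q [-0.36  0.29  1.66  0.    1.19  0.78] F [ 0.6  0.8 -2.3]
shift [ 2.326 -4.152  0.019] spin 0.355
```

View pics/w5.png

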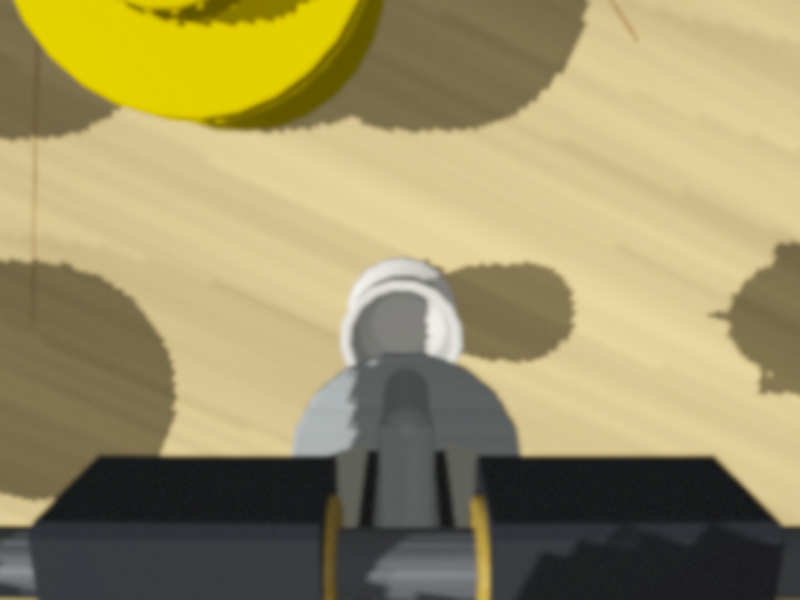

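The beater is held upright and the egg cup is still standing (crop 402,320). The flange front edge is at (407,352), with its sides at (297,440) and (518,440).

```bash
python3 - <<'E'
from h import *
c=pickle.load(open('w5.pkl','rb'));T=np.array(c['T_tool_cam'])
ct=dict(c);ct['xyz']=T[:3,3];ct['rotation']=T[:3,:3]
P=lambda x,y,z:onz(ct,120+x/2.5,60+y/2.5,z)
im=cv2.cvtColor(np.array(c['pixels'])[:,:,::-1],cv2.COLOR_BGR2GRAY)
from scipy.optimize import least_squares as ls
pts=[(407,352),(360,364),(325,390),(305,420),(295,448),(455,364),(490,390),(510,420),(519,448)]
for z in [.0293,.0313,.0333]:
    X=np.array([P(*p,z)[:2] for p in pts])
    f=lambda p:np.hypot(X[:,0]-p[0],X[:,1]-p[1])-.027
    r=ls(f,[0,0]);print(z,r.x,f(r.x).round(4))
    g=lambda p:np.hypot(X[:,0]-p[0],X[:,1]-p[1])-p[2]
    print(ls(g,[0,0,.027]).x)
# wrist bias: mouth measured vs collar-grip tcp
E
```

```text
0.0293 [-0.00010591 -0.00016179] [ 0.0011  0.0004 -0.0004 -0.0009 -0.0009  0.0004 -0.0003 -0.0009 -0.0011]
[ 0.00210378 -0.00016115  0.02536324]
0.0313 [-0.00051106 -0.00015623] [ 0.001   0.0003 -0.0004 -0.0008 -0.0007  0.0003 -0.0003 -0.0008 -0.0008]
[ 0.00129418 -0.00015568  0.02566037]
0.0333 [-0.00091736 -0.00015066] [ 0.0009  0.0002 -0.0004 -0.0007 -0.0005  0.0003 -0.0003 -0.0006 -0.0006]
[ 0.00048458 -0.00015021  0.0259575 ]
```

>>> step_arm --motion '[[[0.5, -0.9, 0], 0.1], [[1.0, -1.8, 0], 0.2], [[1.5, -2.7, 0], 0.3], [[1.9, -3.5, 0], 0.35], [[2.2, -4.0, 0], 0.35], [[2.32, -4.15, 0], 0.35], [[2.32, -4.15, 0], 0.35], [[2.32, -4.15, 0], 0.35]]'

```text
time: 10.05
tool_pos: [0.4997, 0.1845, 0.2229]
tool_rot: [3.141, 0.001, 0.079]
contact_force: [0.0, 0.2, -1.3]
opening: 0.0118
grip_force: 30.0
```

```bash
python3 - <<'E'
from h import *
s=robot.observe();print(s['opening'],s['grip_force'],s['tool_rot']);
go([.501,.186,.190],.08)
w=grab('wrist');d=grab('side');a=grab('scene');pickle.dump((w,d,a),open('w6.pkl','wb'))
f=lambda c,x,y,W,s:cv2.resize(np.array(c['pixels'])[y:y+W*3//4,x:x+W,::-1],(400,300),interpolation=cv2.INTER_CUBIC)
cv2.imwrite('pics/m6.png',np.vstack([np.hstack([f(a,310,195,120,0),f(d,240,215,120,0)]),np.hstack([f(w,160,100,240,0),f(a,0,0,560,0)])]))
E
```

```text
0.011758775923363064 29.9967822432518 [3.14108138e+00 9.70554279e-04 7.85369363e-02]
t 10.05 pos [0.4997 0.1845 0.2229] yaw 0.0785 q [ 0.21  0.37  1.54 -0.    1.23  1.7 ] F [ 0.   0.2 -1.3]
shift [ 0.024 -0.024  0.548] spin -0.001
```

View pics/m6.png

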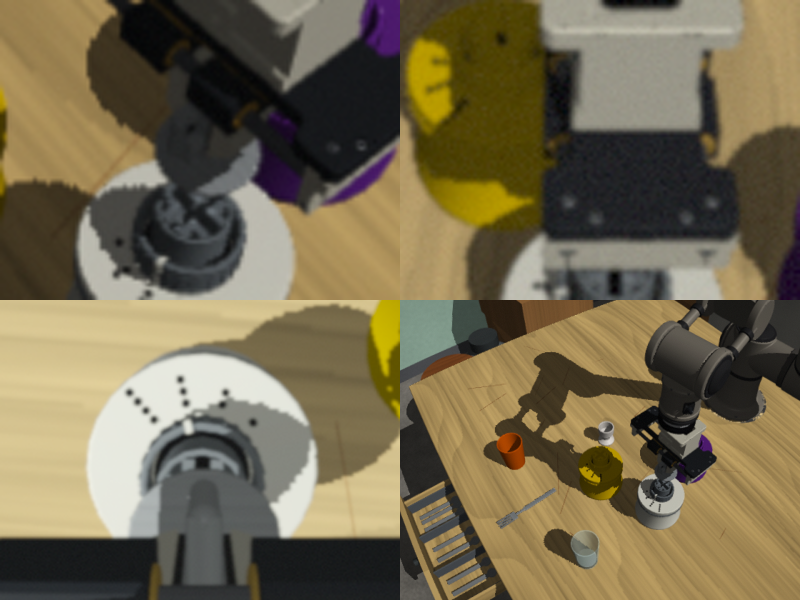

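The beater hangs above the nose, the egg cup is standing, and all the bystanders are in place. Now I lower it gently.

>>> step_arm --motion '[[[0.024, -0.024, 0.2], 0], [[0.024, -0.024, 0.35], 0], [[0.024, -0.024, 0.4], 0], [[0.024, -0.024, 0.45], 0], [[0.024, -0.024, 0.5], 0], [[0.024, -0.024, 0.55], 0], [[0.024, -0.024, 0.55], 0]]'

```text
time: 11.08
tool_pos: [0.5013, 0.1874, 0.1906]
tool_rot: [-3.141, -0.001, 0.08]
contact_force: [-1.6, -0.9, 1.2]
opening: 0.012
grip_force: 30.0
```

```bash
python3 - <<'E'
from h import *
s=robot.observe();print(s['torque']);
go([.501,.186,.1713],.08)
E
```

```text
[-0.06067601  0.26604415  0.07167558]
t 11.07 pos [0.5013 0.1874 0.1906] yaw 0.0798 q [0.21 0.41 1.58 0.   1.15 1.71] F [-1.6 -0.9  1.2]
shift [-0.007  0.023  0.322] spin -0.0
```

>>> step_arm --motion '[[[0, 0.015, 0.03], 0], [[0, 0.015, 0.06], 0], [[0, 0.015, 0.1], 0], [[0, 0.015, 0.1], 0]]'

```text
time: 11.58
tool_pos: [0.501, 0.1863, 0.1838]
tool_rot: [3.141, 0.001, 0.08]
contact_force: [0.7, -0.1, -2.0]
opening: 0.0119
grip_force: 30.0
```

```bash
python3 - <<'E'
from h import *
s=robot.observe();print(s['torque']);
go([.501,.186,.1713],.08)
E
```

```text
[-0.08665855  0.18070733  0.03461681]
t 11.57 pos [0.501  0.1863 0.1838] yaw 0.0797 q [ 0.21  0.42  1.59 -0.    1.14  1.7 ] F [ 0.7 -0.1 -2. ]
shift [-0.     0.005  0.208] spin -0.0
```

>>> step_arm --motion '[[[0, 0.003, 0.05], 0], [[0, 0.003, 0.1], 0], [[0, 0.003, 0.15], 0], [[0, 0.003, 0.2], 0], [[0, 0.003, 0.24], 0], [[0, 0.003, 0.24], 0]]' --squeeze 50

```text
time: 12.32
tool_pos: [0.5012, 0.1862, 0.1701]
tool_rot: [-3.142, -0.0, 0.08]
contact_force: [-1.6, -0.6, 2.4]
opening: 0.0116
grip_force: 50.0
```

```bash
python3 - <<'E'
from h import *
s=robot.observe();print(s['torque']);
go([.501,.186,.1633],.08)
E
```

```text
[-0.17140025  0.43003211 -0.02145941]
t 12.32 pos [0.5012 0.1862 0.1701] yaw 0.0798 q [0.21 0.43 1.61 0.   1.11 1.7 ] F [-1.6 -0.6  2.4]
shift [-0.004  0.004  0.113] spin -0.0
```

>>> step_arm --motion '[[[0, 0, 0.04], 0], [[0, 0, 0.08], 0], [[0, 0, 0.12], 0], [[0, 0, 0.15], 0], [[0, 0, 0.15], 0], [[0, 0, 0.15], 0]]'

```text
time: 13.08
tool_pos: [0.5014, 0.1863, 0.163]
tool_rot: [-3.141, -0.002, 0.08]
contact_force: [-6.9, -1.8, 18.3]
opening: 0.0115
grip_force: 50.0
```

>>> step_arm --motion '[[[0.03, 0, 0.02], 0], [[0.03, 0, 0.02], 0], [[0.03, 0, 0.02], 0], [[0.03, 0, 0.02], 0], [[0.03, 0, 0.02], 0], [[0.03, 0, 0.02], 0]]'

```text
time: 13.82
tool_pos: [0.5017, 0.1864, 0.1629]
tool_rot: [-3.142, 0.001, 0.08]
contact_force: [-14.9, -3.1, 30.4]
opening: 0.0113
grip_force: 50.0
```

```bash
python3 - <<'E'
from h import *
s=robot.observe();print(s['torque']);go([.501,.186,.1633],.08)
w=grab('wrist');d=grab('side');a=grab('scene')
f=lambda c,x,y,W,s:cv2.resize(np.array(c['pixels'])[y:y+W*3//4,x:x+W,::-1],(400,300),interpolation=cv2.INTER_CUBIC)
cv2.imwrite('pics/m7.png',np.vstack([np.hstack([f(a,310,195,120,0),f(d,100,100,400,0)]),np.hstack([f(w,160,100,240,0),f(a,0,0,560,0)])]))
E
```

```text
[-0.67055314  2.85583613  0.03125528]
t 13.82 pos [0.5017 0.1864 0.1629] yaw 0.0802 q [0.21 0.44 1.61 0.   1.09 1.7 ] F [-14.9  -3.1  30.4]
shift [-0.012  0.005 -0.007] spin 0.0
```

View pics/m7.png

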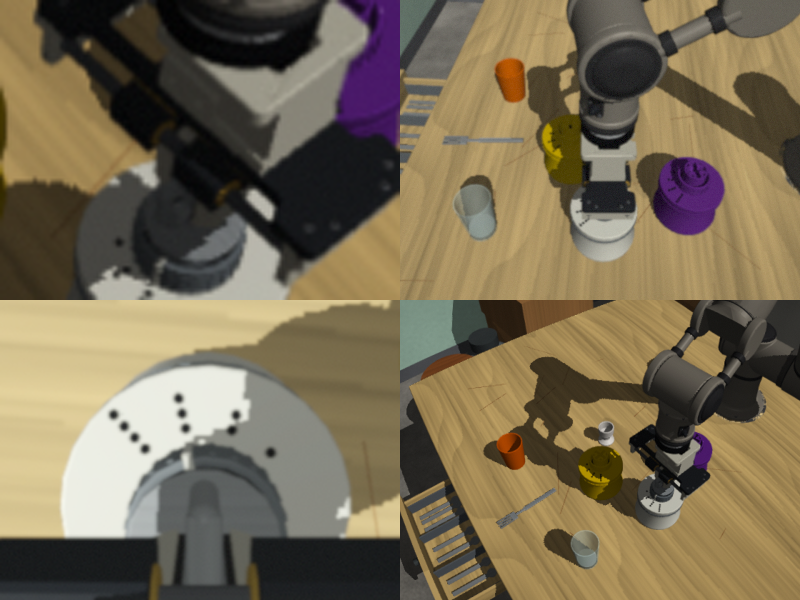

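The flange sits flat, low on the nose, the pointer is still at three dots, and the egg cup and bystanders are undisturbed. The last sideways nudge had the wrong sign, so I undo it, easing the side load while keeping the push.

>>> step_arm --motion '[[[-0.05, 0, -0.01], 0], [[-0.05, 0, -0.01], 0], [[-0.05, 0, -0.01], 0], [[-0.05, 0, -0.01], 0], [[-0.05, 0, -0.01], 0], [[-0.05, 0, -0.01], 0], [[-0.05, 0, -0.01], 0], [[-0.05, 0, -0.01], 0]]'

```text
time: 14.98
tool_pos: [0.5013, 0.1863, 0.163]
tool_rot: [-3.141, -0.005, 0.08]
contact_force: [-3.3, -1.7, 19.1]
opening: 0.0117
grip_force: 50.0
```

```bash
python3 -c "
from cell import robot
print(robot.hand_in())"
```

```text
the job is handed in; nothing more can be done
None
```

Job handed in at about 15 s: the collar is at three dots and the beater is home in the white mixer, still gripped and pressed to the stop with about 19 N; the egg cup is standing, and the cup, tumbler and fork look unmoved in the last picture.

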